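# Load the film tray and push it over the sill into its bay

### The job

Sort the loose film into the yellow tray where it stands: the black film cans into the compartment with the grey floor, the blue cartons into the one with the blue floor. Then lift the tray's front edge by its black fin, let go with the front resting on the steel sill and the rear still on the counter, and push the tray from behind over the sill until all of it has dropped behind the sill and lies flat in the bay with its load. Do not carry the tray or haul it in by its front, and leave the jar, the weight and the cutter alone.

Things in the scene. Friction and masses are not known exactly. Their poses are not given: they have to be found in the camera images.
- bay: Fixed low steel bay, open above and in front. Origin: foot of the sill's front face, mid width, on the counter. x points level into the bay (roughly away from the robot), z up. Sill (raised threshold): 14 high, 16 deep (x 0 to 16), 236 wide. Side fences 35 high, inner faces at y = +-108, from x = 16 on. Back stop 45 high, face at x = 280.
- tray: Loose yellow plastic open tray, 240 (x) x 180 (y) x 50 high, about 0.4 kg, walls and floor 5 thick; origin at the centre of its underside, +x its front end, which starts a few cm before the sill, roughly square to it. A 6 thick divider along x, as high as the walls, makes two compartments 230 x 82, centred at y = +44 and -44. Starts empty but for the liners.
- tray_lead (a point): Middle of the tray's front bottom edge (tray x = +120, y 0, z 0).
- tray_tail (a point): Middle of the tray's rear bottom edge (tray x = -120, y 0, z 0). When the tray is home this edge lies behind the sill on the bay's floor, which is flat, 3 above the counter, 264 long (bay x 16 to 280) and 216 wide: 24 spare for the tray in length, 36 in width.
- tray_fin (a point): Centre of the top of the tray's black grip fin: upright plate 36 long (tray x), 10 thick (tray y), at the front end of the divider, standing 35 above the walls; this point is 85 above the tray's underside, at tray x = +96, y 0. Pinched across its thickness from above, it lets the front end be lifted: the tray then tilts about its rear bottom edge.
- liner_grey: Loose grey plastic liner plate, 226 x 78 x 4, lying on the floor of one of the tray's two compartments (which one varies) and filling it; it marks the compartment for the black film cans. Origin at the centre of its underside, x along the tray's length. It stays in the tray.
- liner_blue: Loose blue plastic liner plate, 226 x 78 x 4, lying on the floor of one of the tray's two compartments (which one varies) and filling it; it marks the compartment for the blue film cartons. Origin at the centre of its underside, x along the tray's length. It stays in the tray.
- can0: Black eight-sided film can with a grey disc on top, 32 across flats, 48.7 high, about 40 g, standing upright on the counter at the start; origin at the centre of its underside, z its own axis, two of its flats face its x axis. May be absent.
- can1: Black eight-sided film can with a grey disc on top, 32 across flats, 48.7 high, about 40 g, standing upright on the counter at the start; origin at the centre of its underside, z its own axis, two of its flats face its x axis. May be absent.
- can2: Black eight-sided film can with a grey disc on top, 32 across flats, 48.7 high, about 40 g, standing upright on the counter at the start; origin at the centre of its underside, z its own axis, two of its flats face its x axis. May be absent.
- carton0: Blue film carton (rigid) with a white band, 56 (x) x 36 (y) x 36 (z), about 40 g, lying on the counter at the start; origin at the centre of its underside. May be absent.
- carton1: Blue film carton (rigid) with a white band, 56 (x) x 36 (y) x 36 (z), about 40 g, lying on the counter at the start; origin at the centre of its underside. May be absent.
- carton2: Blue film carton (rigid) with a white band, 56 (x) x 36 (y) x 36 (z), about 40 g, lying on the counter at the start; origin at the centre of its underside. May be absent.
- jar: Bystander: squat white ceramic jar, 86 across, 92 high, origin at the centre of its underside.
- weight: Bystander: steel edge weight, 100 x 45 x 30, origin at the centre of its underside.
- cutter: Bystander: film cutter with a ribbed black knob, 150 x 70, 83 high, origin at the centre of its underside.
There are look-alikes about, which are no part of the job. Of the things like the liner_grey, leave any that is green or purple; of the rest the larger one is meant.

How it is judged:
On the way, in this order (a step that is already met when the one before it is completed fails the run):
1. every can present lies in the grey compartment and every carton in the blue one, the tray still standing on the counter before the sill (x of can0 in the frame of liner_grey between -0.118 and 0.118 m and y of can0 in the frame of liner_grey between -0.043 and 0.043 m and z of can0 in the frame of liner_grey between -0.01 and 0.055 m and x of can1 in the frame of liner_grey between -0.118 and 0.118 m and y of can1 in the frame of liner_grey between -0.043 and 0.043 m and z of can1 in the frame of liner_grey between -0.01 and 0.055 m and x of can2 in the frame of liner_grey between -0.118 and 0.118 m and y of can2 in the frame of liner_grey between -0.043 and 0.043 m and z of can2 in the frame of liner_grey between -0.01 and 0.055 m and x of carton0 in the frame of liner_blue between -0.118 and 0.118 m and y of carton0 in the frame of liner_blue between -0.043 and 0.043 m and z of carton0 in the frame of liner_blue between -0.01 and 0.055 m and x of carton1 in the frame of liner_blue between -0.118 and 0.118 m and y of carton1 in the frame of liner_blue between -0.043 and 0.043 m and z of carton1 in the frame of liner_blue between -0.01 and 0.055 m and x of carton2 in the frame of liner_blue between -0.118 and 0.118 m and y of carton2 in the frame of liner_blue between -0.043 and 0.043 m and z of carton2 in the frame of liner_blue between -0.01 and 0.055 m and x of tray_lead in the frame of bay below 0.01 m and height (world z) of tray_lead below 0.008 m), for 0.2 s.
2. the tray's front edge rests on the sill, its rear edge is on the counter, and the gripper has let go (x of tray_lead in the frame of bay between 0.003 and 0.115 m and height (world z) of tray_lead above 0.01 m and height (world z) of tray_tail below 0.012 m and contact force between the fingers and tray below 0.5 N), for 0.2 s.
At the end, for the whole second after the job is handed in: The whole tray lies behind the sill, flat on the bay's floor (within 5 mm and 0.03 rad), at rest; every can present is over the grey liner and every carton over the blue one, inside the tray (x of can0 in the frame of liner_grey between -0.118 and 0.118 m and y of can0 in the frame of liner_grey between -0.043 and 0.043 m and z of can0 in the frame of liner_grey between -0.01 and 0.055 m and x of can1 in the frame of liner_grey between -0.118 and 0.118 m and y of can1 in the frame of liner_grey between -0.043 and 0.043 m and z of can1 in the frame of liner_grey between -0.01 and 0.055 m and x of can2 in the frame of liner_grey between -0.118 and 0.118 m and y of can2 in the frame of liner_grey between -0.043 and 0.043 m and z of can2 in the frame of liner_grey between -0.01 and 0.055 m and x of carton0 in the frame of liner_blue between -0.118 and 0.118 m and y of carton0 in the frame of liner_blue between -0.043 and 0.043 m and z of carton0 in the frame of liner_blue between -0.01 and 0.055 m and x of carton1 in the frame of liner_blue between -0.118 and 0.118 m and y of carton1 in the frame of liner_blue between -0.043 and 0.043 m and z of carton1 in the frame of liner_blue between -0.01 and 0.055 m and x of carton2 in the frame of liner_blue between -0.118 and 0.118 m and y of carton2 in the frame of liner_blue between -0.043 and 0.043 m and z of carton2 in the frame of liner_blue between -0.01 and 0.055 m and x of tray_tail in the frame of bay above 0.012 m and z of each of tray, tray_tail, tray_lead in the frame of bay below 0.008 m and angle between tray's own z axis and vertical below 0.03 rad and linear speed of tray below 0.05 m/s and contact force between the fingers and tray below 0.5 N); the robot touches nothing.
It fails at once if the tray is carried: its rear edge is more than 50 mm above the counter (height (world z) of tray_tail above 0.05 m).
It fails at once if the tray is tipped by more than 0.45 rad (angle between tray's own z axis and vertical above 0.45 rad).
It fails at once if the tray, its front more than 115 mm past the sill's front face, is hauled along by the gripper ahead of its middle (x of tray_lead in the frame of bay above 0.115 m and x of the grasp point in the frame of tray above 0 m and contact force between the fingers and tray above 3 N and linear speed of tray above 0.02 m/s).
It fails at once if the jar, the weight or the cutter is moved by more than 30 mm or tipped (distance of any of jar, weight, cutter from where it was at the start of the episode above 0.03 m or angle between any of jar, weight, cutter's own z axis and vertical above 0.3 rad).
Of can0, carton0, can1, carton1, can2, carton2 only 5 to 6 are there at a start; the rules pass over those that are not, and their reading is None.
At some moment in a run one of can0, carton0, can1, carton1, can2, carton2 may be knocked a few centimetres aside while the robot is not near it.
Once in a run the grip may slacken for a moment while it holds something.
It also fails if it takes over 208 s, if anything falls off the work surface, if the arm or the gripper's body presses on something with over 40 N, if the wrist force passes 120 N, or if a joint passes its speed limit or range.

### The arm

A 6-joint arm with a two-finger parallel gripper is mounted at the origin on the work surface. World frame = base frame: x ahead of the robot, y to its left, z up, the work surface at z = 0. Lengths are in m, angles in rad, forces in N, time in s.
With the tool pointing down it reaches from about 0.275 to 0.725 m from the base axis. Payload 5.6 kg.
Tool frame: the origin (TCP) lies between the finger pads; the fingertips stand 14 mm ahead of it and the grasp point (between the pads) lies 5 mm behind it; z points along the fingers, y is the line along which they close (so a half turn about z gives the same grasp; the last joint's range is limited). The gripper opens to 85 mm and grips with 20 to 120 N. Pads are 22 mm wide; open, the fingers measure 114 mm over their backs; the gripper's body (76 mm by 85 mm) begins 54 mm behind the grasp point. The pads swing forward as they close: fully open they stand 13 mm farther back than shut.
Start: joints at [-1.041, 0.255, 0.108, 0, -1.424, -0.285], TCP at [0.133, -0.534, 0.245] pointing down, gripper open.
Joint ranges: [-2.95, 2.95], [-1.21, 1.97], [-1.09, 1.5], [-2.87, 1.71], [-2.94, -0.07], [-3.05, 3.05]. Speed limits (rad/s): [2.57, 2.57, 3.14, 3.14, 3.14, 3.14].

### API

Orientations are given as a rotation vector (axis times angle).
In Python, from bench import read_state, get_image, finish_job, look_for, tip_of gives the robot as it stands.
- The arm moves only by the tool drive_tool, never from a script. Its argument "motion" is one flat list of numbers, 6 for each row, row after row: the shift along the tool's x, y, z in mm, then the turn, a rotation vector about the tool's x, y, z in rad. In form: [dx, dy, dz, ax, ay, az, dx, dy, dz, ax, ay, az, ...]. A call has 1 to 20 rows; each row is the pose to reach, as a shift and turn from the pose commanded when the call began, along the tool's axes at that moment; what a row does not reach only later rows make up. A row lasts 1/12 s, in which the tool goes at most 41.7 mm and 7.16 degrees, less where a joint would pass 70% of its speed; a pose out of reach is approached as far as the arm can. A call with a gripper value outside its range is refused whole. "jaw" is the finger opening in mm, from 0 to 85.4, set as the call begins (left out, the last holds). The fingers move at their own pace and stop on an object; "grip_force" is the grip in N (left out, the last holds). Time passes only in rows, so rows that repeat a pose let the fingers close. It gives the time, the measured TCP pose, the force, the opening and the grip force at its end, in the units of the state.
- read_state(): the state, without advancing time (a new reading comes with each control period).
- get_image(name): name is "scene" or "top" or "wrist"; returns a dict with "pixels" (480x640x3 uint8, red, green, blue), "camera_matrix" (3x3 intrinsics, pixels), "rvec" (rotation vector, rad) and "tvec" (3), from world to camera coordinates, as OpenCV has them. Camera axes: x right, y down, z forward; pixel columns grow to the right and rows downward; lengths in m; the calibration is good to about 2 mm. The wrist camera is an equidistant fisheye: a pixel r from the principal point sees the ray r / f radians off the axis. A picture is of the moment at which its call begins. There is no depth.
- finish_job(): hands the job in; it is judged then, once.
Trained networks look in the newest picture that a camera, given by its name, has taken for a name from the list of things; names that differ only in an ending like _2 or _b are one class to them, and where a whole thing is asked for, a point or a joint stands for the part that bears it (a point fixed in the world has none). Each returns a list of dicts, best first, with "p" (0 to 1); they miss things now and then, are a little off and sometimes report something else, mostly with a low value. They report only what shows in the picture. A call takes as long as a camera call. They do not tell look-alikes from the thing itself.
- look_for(camera, query): "centre" ([x, y, z] in m, in the coordinates of the camera as it stood for that picture, good to about 4 mm: the middle of the surface that is visible of it).
- tip_of(camera, query): "centre" ([x, y, z] in m, in the coordinates of the camera as it stood for that picture, good to about 4 mm: a listed point, or the origin of a listed thing).
The state is a dict: "time": time; "q": joint angles; "joint_velocities": joint speeds; "effort": joint torques, N m; "eef_pos": TCP position; "ee_rot": TCP orientation; "force": force on the tool from outside, world axes, zero at the start; "wrist_torque": the same for the moment, N m; "opening": finger opening in m; "finger_force": force on a finger pad.
Only numpy, scipy, OpenCV 4.12 (cv2) and the standard library are available. Lean on these libraries where they do the work, as an engineer would, in place of code of your own. Each camera call takes 0.05 s, during which the arm holds its last target. There are 200 camera calls.

## Working session

There is one attempt and no reset: what is moved stays moved. The work goes in short steps, Python scripts to look and compute and a tool call to move; the robot and the scene stay as the last step left them, time stands still between calls to the robot, and variables do not carry over. Pictures are saved under pics/ and viewed, at most 14 in all, crops included, and the job is handed in when it is done.

Besides the shell and the picture viewer there is one more tool, called after ">>>" as name(argument=value, ...) on one line, values as JSON. drive_tool: Moves the arm, as the interface text tells. Its arguments: {"type":"object","properties":{"motion":{"type":"array","items":{"type":"number"}},"jaw":{"type":"number"},"grip_force":{"type":"number"}},"required":["motion"]}

```bash
mkdir -p pics
cat > h.py <<'E'
import numpy as np, cv2
from bench import read_state,get_image,finish_job,look_for,tip_of
from scipy.spatial.transform import Rotation as R
def im(n):
    d=get_image(n); d['R']=cv2.Rodrigues(np.array(d['rvec'],float))[0]; d['t']=np.array(d['tvec'],float); d['K']=np.array(d['camera_matrix'],float); return d
def w(d,c): return d['R'].T@(np.array(c)-d['t'])
def save(d,f,crop=None,s=1):
    p=d['pixels'][:,:,::-1]
    if crop: p=p[crop[1]:crop[3],crop[0]:crop[2]]
    cv2.imwrite('pics/'+f,cv2.resize(p,None,fx=s,fy=s,interpolation=cv2.INTER_CUBIC))
def ray(d,u,v,z):
    r=d['R'].T@np.linalg.inv(d['K'])@np.array([u,v,1.]); o=-d['R'].T@d['t']
    return o+r*(z-o[2])/r[2]
def pix(d,P):
    c=d['R']@np.array(P)+d['t']; q=d['K']@c; return (q[:2]/q[2]).round(0)
E
python3 - <<'E'
from h import *
s=read_state(); print(s['time'],s['eef_pos'],s['ee_rot'],R.from_rotvec(s['ee_rot']).as_matrix().round(3))
for cam in ['top','scene']:
    d=im(cam); save(d,cam+'0.png')
    for n,f in [('tray',tip_of),('tray_lead',tip_of),('tray_tail',tip_of),('tray_fin',tip_of),('bay',tip_of),('liner_grey',tip_of),('liner_blue',tip_of),('can0',tip_of),('carton0',tip_of),('jar',tip_of),('weight',tip_of),('cutter',tip_of)]:
        for o in f(cam,n):
            if o['p']>.2: P=w(d,o['centre']); print(cam,n,round(o['p'],2),P.round(3),pix(d,P))
E
```

```text
0.0 [ 0.13323923 -0.53312302  0.24440454] [ 3.83384397e-01 -3.11784549e+00 -2.91336391e-03] [[-0.97  -0.242 -0.   ]
 [-0.242  0.97   0.002]
 [ 0.     0.002 -1.   ]]
top tray 0.67 [0.548 0.057 0.002] [295. 204.]
top tray 0.67 [ 0.408 -0.27   0.   ] [438. 263.]
top tray_tail 0.83 [0.439 0.067 0.004] [291. 250.]
top tray_fin 0.72 [0.647 0.054 0.084] [295. 152.]
top tray_fin 0.25 [ 0.671  0.052 -0.004] [297. 153.]
top bay 0.72 [0.691 0.049 0.003] [298. 144.]
top liner_grey 0.6 [ 0.329 -0.12   0.003] [374. 298.]
top liner_grey 0.56 [ 0.269  0.294 -0.004] [190. 326.]
top liner_blue 0.73 [0.557 0.101 0.003] [276. 200.]
top can0 0.74 [ 0.404 -0.27   0.004] [439. 264.]
top can0 0.63 [ 0.517  0.297 -0.002] [191. 218.]
top carton0 0.82 [0.46  0.386 0.001] [152. 242.]
top carton0 0.69 [ 0.553 -0.28   0.001] [440. 201.]
top carton0 0.69 [ 0.511 -0.397  0.002] [491. 218.]
top weight 0.58 [ 0.723  0.295 -0.002] [195. 133.]
top weight 0.47 [ 0.672  0.051 -0.004] [298. 153.]
top cutter 0.81 [ 0.685 -0.348 -0.   ] [466. 146.]
scene tray 0.68 [ 0.553  0.058 -0.   ] [348. 287.]
scene tray_lead 0.63 [ 0.
[... 330 characters left out ...]
349 -0.001] [138. 223.]
scene liner_grey 0.91 [ 0.33  -0.116 -0.003] [245. 227.]
scene liner_blue 0.97 [0.553 0.102 0.004] [369. 282.]
scene can0 0.91 [ 0.407 -0.272 -0.001] [177. 264.]
scene can0 0.56 [0.521 0.297 0.002] [453. 255.]
scene carton0 0.85 [0.464 0.388 0.001] [480. 230.]
scene carton0 0.8 [ 0.551 -0.283  0.004] [176. 318.]
scene carton0 0.68 [ 0.506 -0.394 -0.002] [117. 312.]
scene jar 0.87 [ 0.635  0.389 -0.001] [519. 288.]
scene weight 0.84 [ 0.723  0.291 -0.001] [494. 333.]
scene weight 0.49 [0.518 0.296 0.001] [452. 254.]
scene weight 0.49 [ 0.69  -0.348  0.002] [143. 389.]
scene cutter 0.97 [ 0.687 -0.342  0.002] [146. 387.]
scene cutter 0.58 [0.433 0.062 0.001] [334. 245.]
```

View pics/top0.png

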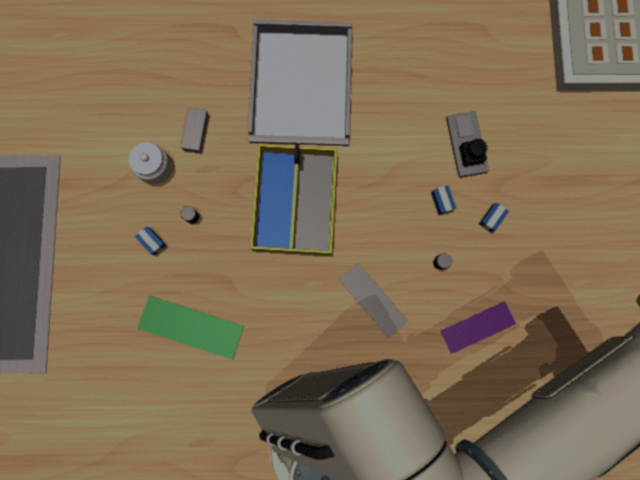

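View pics/scene0.png

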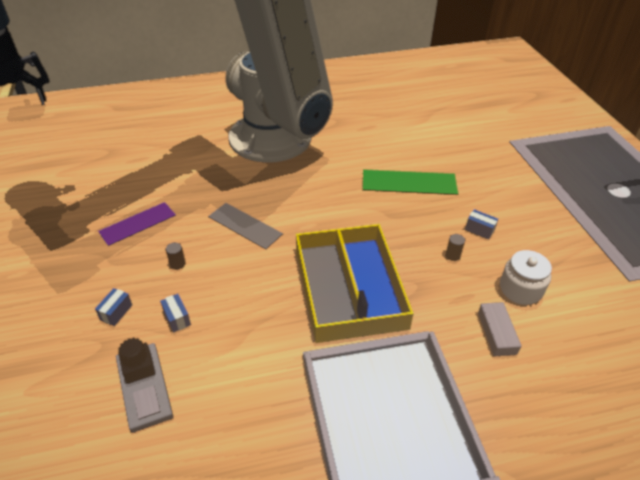

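The pictures show two cans at top (190,214) and (443,261), and three cartons at (150,240), (444,199) and (495,216). The yellow tray is at (295,200), with the blue floor on the left and the grey on the right.

Possible grey liners are the one in the tray at (315,200), a loose grey plate at (373,300), a green one at (190,327) and a purple one at (478,327). I choose the one in the tray, because it is the larger and fills the compartment.

```bash
cat >> h.py <<'E'
def items(d,hs={'carton':.036}):
    "yaw/centre of blue cartons from top camera"
    hsv=cv2.cvtColor(d['pixels'],cv2.COLOR_RGB2HSV)
    m=((hsv[...,0]>95)&(hsv[...,0]<130)&(hsv[...,1]>80)).astype(np.uint8)
    m=cv2.morphologyEx(m,cv2.MORPH_CLOSE,np.ones((11,11)))
    c,_=cv2.findContours(m,0,2); out=[]
    for k in c:
        if cv2.contourArea(k)<100: continue
        P=np.array([ray(d,u,v,.03)[:2] for u,v in k[:,0]],np.float32)*1000
        r=cv2.minAreaRect(P); b=cv2.boxPoints(r); e=b[1]-b[0]; f=b[2]-b[1]
        if np.hypot(*f)>np.hypot(*e): e=f
        out.append((np.round(r[0]),np.round(r[1]),round(float(np.degrees(np.arctan2(e[1],e[0])))%180,1)))
    return out
def go(P,yaw):
    "tool-axis shift (mm) & turn to put TCP at P pointing down with tool y along world angle yaw (mod pi)"
    s=read_state(); M=R.from_rotvec(s['ee_rot']).as_matrix(); p=np.array(s['eef_pos'])
    cur=np.arctan2(M[1,1],M[0,1]); k=round((cur-yaw)/np.pi); yaw=yaw+k*np.pi
    y=np.array([np.cos(yaw),np.sin(yaw),0]); z=np.array([0,0,-1.]); T=np.c_[np.cross(y,z),y,z]
    return (M.T@(np.array(P)-p)*1000).round(1), R.from_matrix(M.T@T).as_rotvec().round(3), 'q6',round(s['q'][5],2)
E
python3 - <<'E'
from h import *
d=im('top'); save(d,'c1.png',(240,130,420,345),2.7)
for o in items(d): print(o)
for n,u,v,z in [('rearL',252,250,.05),('rearR',332,254,.05),('frL',259,146,.05),('frR',337,149,.05),('sillL',249,142,.014),('sillR',350,144,.014)]: print(n,ray(d,u,v,z).round(3))
E
```

```text
(array([155., -76.]), array([16., 96.]), 119.9)
(array([460., 382.]), array([59., 36.]), 42.8)
(array([ 507., -394.]), array([36., 61.]), 142.9)
(array([ 549., -281.]), array([55., 40.]), 16.4)
(array([553., 100.]), array([ 77., 219.]), 176.1)
(array([ 656., -352.]), array([44., 47.]), 97.9)
rearL [0.434 0.151 0.05 ]
rearR [ 0.424 -0.026  0.05 ]
frL [0.672 0.137 0.05 ]
frR [ 0.664 -0.04   0.05 ]
sillL [0.694 0.164 0.014]
sillR [ 0.687 -0.073  0.014]
```

View pics/c1.png

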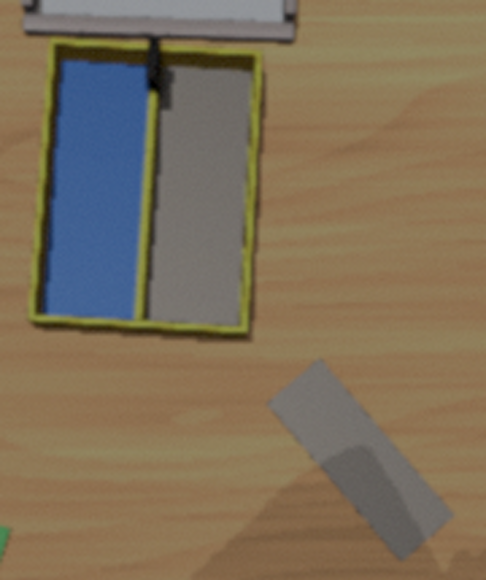

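The crop confirms it: the grey floor fills the right compartment of the tray, and the loose grey plate is narrower. First item is the carton at (0.55, -0.281).

```bash
python3 -c "
from h import *
print(go([.550,-.281,.15],np.radians(106.4)))"
```

```text
(array([-465.5,  144.1,   95.3]), array([ 0.   ,  0.   , -0.041]), 'q6', np.float64(-0.28))
```

>>> drive_tool(motion=[-465,144,95,0,0,-0.04,-465,144,95,0,0,-0.04,-465,144,95,0,0,-0.04,-465,144,95,0,0,-0.04,-465,144,95,0,0,-0.04,-465,144,95,0,0,-0.04,-465,144,95,0,0,-0.04,-465,144,95,0,0,-0.04,-465,144,95,0,0,-0.04,-465,144,95,0,0,-0.04,-465,144,95,0,0,-0.04,-465,144,95,0,0,-0.04,-465,144,95,0,0,-0.04,-465,144,95,0,0,-0.04,-465,144,95,0,0,-0.04,-465,144,95,0,0,-0.04], jaw=80, grip_force=40)

```text
time: 2.68
eef_pos: [0.549, -0.2819, 0.1508]
ee_rot: [-0.445, 3.11, -0.001]
force: [0.0, -0.1, -0.4]
opening: 0.0799
finger_force: 0.0
```

```bash
python3 -c "
from h import *
d=im('wrist'); save(d,'w1.png')
for n in ['carton0','can0']:
  for o in tip_of('wrist',n):
    if o['p']>.2: print(n,round(o['p'],2),w(d,o['centre']).round(3))
print(go([.550,-.281,.02],np.radians(106.4)))
d=im('scene')
for o in tip_of('scene','can0'): print('can',o['p'],w(d,o['centre']).round(3))
d=im('top'); save(d,'top1.png')
for o in tip_of('top','can0'): print('can',o['p'],w(d,o['centre']).round(3))
"
```

```text
carton0 0.86 [ 0.503 -0.399 -0.002]
carton0 0.55 [ 0.549 -0.282  0.   ]
can0 0.88 [ 0.405 -0.271 -0.001]
(array([ -1.2,   0.7, 130.9]), array([-0.   ,  0.001, -0.003]), 'q6', np.float64(-1.07))
can 0.71 [ 0.407 -0.274 -0.   ]
can 0.62 [ 0.521  0.295 -0.   ]
can 0.7 [0.519 0.295 0.   ]
can 0.47 [ 0.407 -0.268  0.002]
can 0.26 [0.546 0.014 0.005]
```

View pics/w1.png

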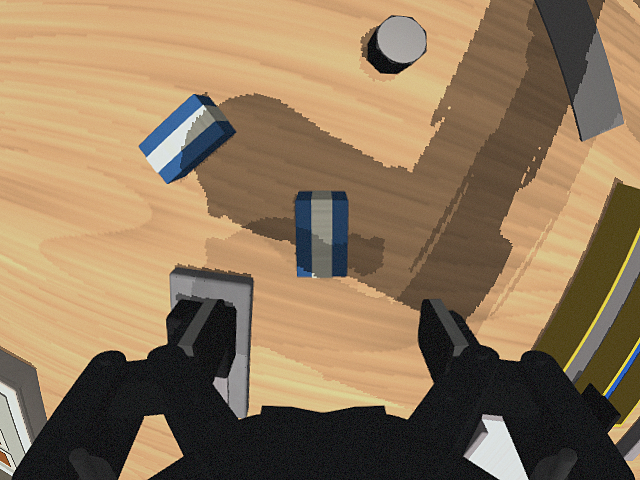

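View pics/top1.png

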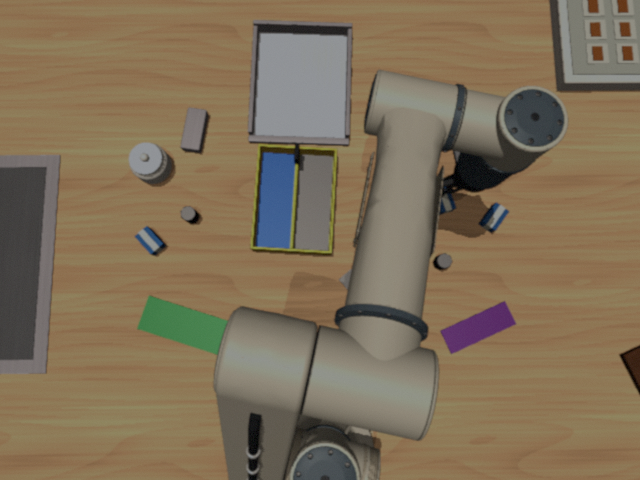

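The wrist view shows the carton centred at (322,235), square to the fingers. The top view shows no third can, so there are five items in all.

>>> drive_tool(motion=[-1,1,40,0,0,0,-1,1,80,0,0,0,-1,1,110,0,0,0,-1,1,131,0,0,0,-1,1,131,0,0,0,-1,1,131,0,0,0], jaw=62)

```text
time: 3.53
eef_pos: [0.5497, -0.2801, 0.0189]
ee_rot: [0.446, -3.108, -0.001]
force: [1.1, 0.1, 1.0]
opening: 0.0618
finger_force: 0.0
```

>>> drive_tool(motion=[0,0,0,0,0,0,0,0,0,0,0,0,0,0,0,0,0,0,0,0,0,0,0,0,0,0,0,0,0,0,0,0,0,0,0,0,0,0,0,0,0,0,0,0,0,0,0,0], jaw=15, grip_force=40)

```text
time: 4.2
eef_pos: [0.5519, -0.2805, 0.0218]
ee_rot: [-0.446, 3.106, -0.004]
force: [0.6, 1.0, 6.7]
opening: 0.0354
finger_force: 41.6
```

>>> drive_tool(motion=[0,0,-40,0,0,0,0,0,-80,0,0,0,0,0,-115,0,0,0,0,0,-130,0,0,0,0,0,-130,0,0,0])

```text
time: 4.62
eef_pos: [0.5527, -0.281, 0.1555]
ee_rot: [-0.445, 3.1, -0.008]
force: [0.7, 0.2, 0.6]
opening: 0.0355
finger_force: 40.8
```

```bash
python3 -c "
from h import *
print(read_state()['opening'],go([.5935,.0974,.15],np.radians(86.6)))"
```

```text
0.03552483217575508 (array([-145.6,  351.7,    4.6]), array([-0.005,  0.01 ,  0.345]), 'q6', np.float64(-1.07))
```

>>> drive_tool(motion=[-12,29,5,0,0,0.03,-24,59,5,0,0,0.06,-37,88,5,0,0,0.09,-49,117,5,0,0,0.12,-61,147,5,0,0,0.15,-73,176,5,0,0,0.18,-85,205,5,0,0,0.21,-97,235,5,0,0,0.24,-109,264,5,0,0,0.27,-121,293,5,0,0,0.3,-133,322,5,0,0,0.33,-143,352,5,0,0,0.345,-143,352,5,0,0,0.345,-143,352,5,0,0,0.345,-143,352,5,0,0,0.345])

```text
time: 5.87
eef_pos: [0.5881, 0.098, 0.1438]
ee_rot: [-0.094, -3.139, 0.0]
force: [-0.4, -0.9, -0.3]
opening: 0.0355
finger_force: 40.7
```

```bash
python3 -c "
from h import *
d=im('wrist'); save(d,'w2.png')
for n in ['tray_fin','liner_blue','carton0','tray_tail','liner_grey','bay']:
  for o in tip_of('wrist',n):
    if o['p']>.3: print(n,round(o['p'],2),w(d,o['centre']).round(3))
print(read_state()['opening'],go([.5905,.0976,.038],np.radians(86.6)))"
```

```text
liner_blue 0.78 [0.557 0.104 0.009]
carton0 0.82 [0.463 0.389 0.   ]
carton0 0.71 [0.583 0.098 0.125]
tray_tail 0.84 [0.432 0.066 0.001]
liner_grey 0.67 [0.553 0.014 0.007]
bay 0.36 [ 0.52   0.295 -0.   ]
0.03524801930783271 (array([ -1.9,   0.3, 106.4]), array([ 0.   ,  0.   , -0.002]), 'q6', np.float64(-2.06))
```

View pics/w2.png

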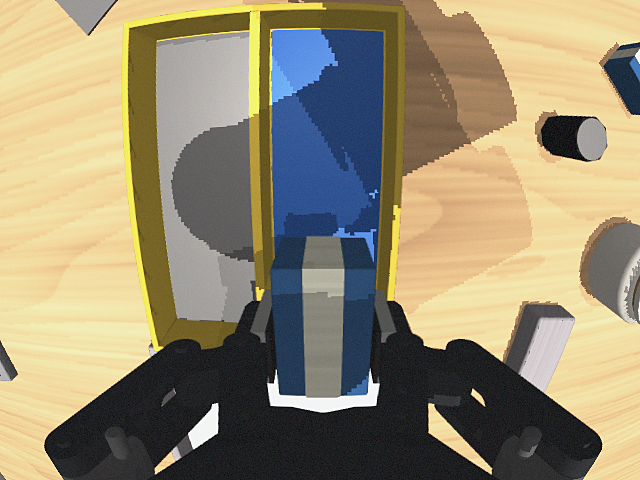

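The wrist view shows the carton at columns 272–375 over the blue floor (272–385). I shift it 3 mm away from the divider and lower it.

>>> drive_tool(motion=[-2,3,30,0,0,0,-2,3,60,0,0,0,-2,3,85,0,0,0,-2,3,100,0,0,0,-2,3,108,0,0,0,-2,3,108,0,0,0,-2,3,108,0,0,0])

```text
time: 6.8
eef_pos: [0.5913, 0.1008, 0.0369]
ee_rot: [0.094, 3.139, -0.0]
force: [-0.3, -0.1, 1.1]
opening: 0.0353
finger_force: 40.7
```

>>> drive_tool(motion=[0,0,0,0,0,0,0,0,0,0,0,0,0,0,0,0,0,0,0,0,0,0,0,0], jaw=45)

```text
time: 7.13
eef_pos: [0.5912, 0.1011, 0.0372]
ee_rot: [0.094, 3.139, 0.001]
force: [-1.0, 0.3, 0.5]
opening: 0.0452
finger_force: 0.0
```

>>> drive_tool(motion=[0,0,-20,0,0,0,0,0,-50,0,0,0,0,0,-85,0,0,0,0,0,-120,0,0,0,0,0,-120,0,0,0])

```text
time: 7.55
eef_pos: [0.5948, 0.1015, 0.1652]
ee_rot: [0.092, 3.126, 0.005]
force: [0.6, 0.5, 1.0]
opening: 0.0451
finger_force: 0.0
```

```bash
python3 -c "
from h import *
d=im('scene')
for n in ['can0','carton0']:
  for o in tip_of('scene',n):
    if o['p']>.3: print(n,round(o['p'],2),w(d,o['centre']).round(3))
print(go([.462,.385,.15],np.radians(132.8)))"
```

```text
can0 0.97 [ 0.406 -0.271  0.001]
can0 0.6 [0.519 0.296 0.004]
carton0 0.95 [0.591 0.1   0.011]
carton0 0.94 [ 0.509 -0.395 -0.001]
carton0 0.65 [0.465 0.39  0.   ]
(array([145.6, 275.6,   6.8]), array([ 0.001,  0.001, -0.807]), 'q6', np.float64(-2.06))
```

>>> drive_tool(motion=[15,28,7,0,0,-0.08,29,55,7,0,0,-0.16,44,83,7,0,0,-0.24,58,110,7,0,0,-0.32,73,138,7,0,0,-0.4,87,166,7,0,0,-0.48,102,193,7,0,0,-0.56,116,221,7,0,0,-0.64,131,249,7,0,0,-0.72,145,278,7,0,0,-0.807,145,278,7,0,0,-0.807,145,278,7,0,0,-0.807,145,278,7,0,0,-0.807], jaw=66)

```text
time: 8.78
eef_pos: [0.4622, 0.3866, 0.148]
ee_rot: [1.145, -2.923, 0.002]
force: [0.7, -0.7, 0.2]
opening: 0.0659
finger_force: 0.0
```

```bash
python3 -c "
from h import *
d=im('wrist')
for n in ['can0','carton0']:
  for o in tip_of('wrist',n):
    if o['p']>.3: print(n,round(o['p'],2),w(d,o['centre']).round(3))
print(go([.463,.387,.024],np.radians(132.8)))"
```

```text
can0 0.81 [0.519 0.299 0.002]
carton0 0.97 [ 0.461  0.387 -0.001]
carton0 0.69 [0.586 0.103 0.009]
(array([ -0.7,   0.7, 124.9]), array([-0.   , -0.001, -0.002]), 'q6', np.float64(-1.78))
```

>>> drive_tool(motion=[0,0,40,0,0,0,0,0,80,0,0,0,0,0,110,0,0,0,0,0,124,0,0,0,0,0,124,0,0,0,0,0,124,0,0,0])

```text
time: 9.43
eef_pos: [0.4631, 0.3863, 0.0252]
ee_rot: [1.144, -2.925, 0.002]
force: [-0.4, 0.3, 1.4]
opening: 0.0656
finger_force: 0.0
```

>>> drive_tool(motion=[0,0,0,0,0,0,0,0,0,0,0,0,0,0,0,0,0,0,0,0,0,0,0,0,0,0,0,0,0,0,0,0,0,0,0,0,0,0,0,0,0,0,0,0,0,0,0,0], jaw=15, grip_force=40)

```text
time: 10.1
eef_pos: [0.4637, 0.3882, 0.0274]
ee_rot: [-1.145, 2.922, 0.002]
force: [-0.4, -0.2, 6.4]
opening: 0.0351
finger_force: 41.9
```

>>> drive_tool(motion=[0,0,-40,0,0,0,0,0,-80,0,0,0,0,0,-115,0,0,0,0,0,-130,0,0,0,0,0,-130,0,0,0])

```text
time: 10.52
eef_pos: [0.4646, 0.3889, 0.1611]
ee_rot: [-1.143, 2.916, 0.007]
force: [0.9, 0.6, -0.2]
opening: 0.035
finger_force: 41.1
```

```bash
python3 -c "
from h import *
print(read_state()['opening'],go([.5296,.1042,.15],np.radians(86.6)))"
```

```text
0.0349597371011646 (array([ 145.9, -253.1,    9.5]), array([0.005, 0.009, 0.807]), 'q6', np.float64(-1.78))
```

>>> drive_tool(motion=[15,-25,10,0,0,0.08,29,-51,10,0,0,0.16,44,-76,10,0,0,0.24,58,-101,10,0,0,0.32,73,-127,10,0,0,0.4,87,-152,10,0,0,0.48,102,-177,10,0,0,0.56,117,-203,10,0,0,0.64,131,-228,10,0,0,0.72,146,-253,10,0,0,0.807,146,-253,10,0,0,0.807,146,-253,10,0,0,0.807,146,-253,10,0,0,0.807,146,-253,10,0,0,0.807])

```text
time: 11.68
eef_pos: [0.5272, 0.103, 0.145]
ee_rot: [-0.093, -3.14, -0.0]
force: [-0.1, -0.5, -0.3]
opening: 0.0354
finger_force: 41.1
```

```bash
python3 -c "
from h import *
d=im('wrist')
for n in ['carton0','liner_blue']:
  for o in tip_of('wrist',n):
    if o['p']>.3: print(n,round(o['p'],2),w(d,o['centre']).round(3))
print(read_state()['opening'],go([.5296,.1035,.038],np.radians(86.6)))"
```

```text
carton0 0.97 [0.527 0.104 0.118]
0.035243021948087656 (array([ -2.3,   0.5, 107.2]), array([ 0.   , -0.   ,  0.001]), 'q6', np.float64(-2.11))
```

>>> drive_tool(motion=[0,1,30,0,0,0,0,1,60,0,0,0,0,1,85,0,0,0,0,1,100,0,0,0,0,1,106,0,0,0,0,1,106,0,0,0,0,1,106,0,0,0])

```text
time: 12.42
eef_pos: [0.5281, 0.1038, 0.04]
ee_rot: [0.093, 3.139, 0.0]
force: [0.2, -1.1, -0.4]
opening: 0.0354
finger_force: 41.1
```

>>> drive_tool(motion=[0,0,0,0,0,0,0,0,0,0,0,0,0,0,0,0,0,0,0,0,0,0,0,0], jaw=45)

```text
time: 12.75
eef_pos: [0.5279, 0.1035, 0.0399]
ee_rot: [0.094, 3.139, 0.001]
force: [0.6, -0.6, 0.3]
opening: 0.0448
finger_force: 0.0
```

>>> drive_tool(motion=[0,0,-20,0,0,0,0,0,-50,0,0,0,0,0,-85,0,0,0,0,0,-120,0,0,0,0,0,-120,0,0,0])

```text
time: 13.17
eef_pos: [0.5316, 0.1041, 0.1674]
ee_rot: [0.092, 3.127, 0.006]
force: [0.7, 0.3, 1.5]
opening: 0.0444
finger_force: 0.0
```

```bash
python3 -c "
from h import *
d=im('scene')
for n in ['can0','carton0']:
  for o in tip_of('scene',n):
    if o['p']>.3: print(n,round(o['p'],2),w(d,o['centre']).round(3))
print(go([.519,.297,.15],np.radians(86.6)))"
```

```text
can0 0.59 [0.519 0.297 0.002]
can0 0.59 [ 0.406 -0.272  0.002]
carton0 0.96 [ 0.507 -0.393  0.   ]
carton0 0.9 [0.53  0.107 0.01 ]
carton0 0.7 [0.593 0.101 0.011]
carton0 0.56 [ 0.686 -0.344  0.001]
(array([ 20.1, 192.7,   9.7]), array([ 0.001,  0.001, -0.001]), 'q6', np.float64(-2.12))
```

>>> drive_tool(motion=[4,39,8,0,0,0,8,78,8,0,0,0,12,117,8,0,0,0,17,156,8,0,0,0,20,193,8,0,0,0,20,193,8,0,0,0,20,193,30,0,0,0,20,193,60,0,0,0,20,193,90,0,0,0,20,193,115,0,0,0,20,193,126,0,0,0,20,193,126,0,0,0,20,193,126,0,0,0], jaw=66)

```text
time: 14.4
eef_pos: [0.5193, 0.2969, 0.0332]
ee_rot: [-0.094, -3.14, 0.002]
force: [0.3, -0.3, 0.7]
opening: 0.066
finger_force: 0.0
```

>>> drive_tool(motion=[0,0,0,0,0,0,0,0,0,0,0,0,0,0,0,0,0,0,0,0,0,0,0,0,0,0,0,0,0,0,0,0,0,0,0,0,0,0,0,0,0,0,0,0,0,0,0,0], jaw=15, grip_force=40)

```text
time: 15.07
eef_pos: [0.5202, 0.2979, 0.0352]
ee_rot: [0.094, 3.137, 0.003]
force: [-0.3, -0.2, 5.3]
opening: 0.0325
finger_force: 40.0
```

>>> drive_tool(motion=[0,0,-40,0,0,0,0,0,-80,0,0,0,0,0,-115,0,0,0,0,0,-130,0,0,0,0,0,-130,0,0,0])

```text
time: 15.48
eef_pos: [0.5212, 0.2985, 0.1689]
ee_rot: [0.094, 3.133, 0.01]
force: [-0.3, 0.7, -0.8]
opening: 0.0325
finger_force: 40.0
```

```bash
python3 -c "
from h import *
d=im('wrist')
for n in ['can0']:
  for o in tip_of('wrist',n):
    if o['p']>.3: print(n,round(o['p'],2),w(d,o['centre']).round(3))
print(read_state()['opening'],go([.5464,.0135,.16],np.radians(86.6)))"
```

```text
0.03217816696509865 (array([ -44.5, -281.7,    3.3]), array([ 0.001,  0.   , -0.001]), 'q6', np.float64(-2.41))
```

>>> drive_tool(motion=[-6,-35,5,0,0,0,-11,-70,5,0,0,0,-17,-105,5,0,0,0,-22,-140,5,0,0,0,-28,-175,5,0,0,0,-33,-210,5,0,0,0,-39,-245,5,0,0,0,-44,-282,5,0,0,0,-44,-282,5,0,0,0,-44,-282,5,0,0,0,-44,-282,5,0,0,0])

```text
time: 16.5
eef_pos: [0.5454, 0.0129, 0.1569]
ee_rot: [-0.096, -3.138, 0.0]
force: [0.0, 0.3, -1.1]
opening: 0.0323
finger_force: 40.1
```

```bash
python3 -c "
from h import *
d=im('wrist')
for n in ['can0','liner_grey','tray_tail']:
  for o in tip_of('wrist',n):
    if o['p']>.3: print(n,round(o['p'],2),w(d,o['centre']).round(3))
print(read_state()['opening'],go([.5464,.0135,.046],np.radians(86.6)))"
```

```text
can0 0.97 [0.546 0.013 0.122]
can0 0.66 [ 0.408 -0.272 -0.004]
liner_grey 0.58 [0.55  0.015 0.005]
liner_grey 0.56 [0.669 0.051 0.002]
tray_tail 0.71 [ 0.432  0.066 -0.001]
0.03229344349635665 (array([ -0.6,  -0.5, 111.9]), array([-0.   , -0.001,  0.001]), 'q6', np.float64(-1.94))
```

>>> drive_tool(motion=[0,1,30,0,0,0,0,1,60,0,0,0,0,1,90,0,0,0,0,1,105,0,0,0,0,1,112,0,0,0,0,1,112,0,0,0,0,1,112,0,0,0])

```text
time: 17.28
eef_pos: [0.5467, 0.0147, 0.0468]
ee_rot: [0.092, 3.139, -0.0]
force: [-0.4, -0.0, 0.4]
opening: 0.0324
finger_force: 40.4
```

>>> drive_tool(motion=[0,0,0,0,0,0,0,0,0,0,0,0,0,0,0,0,0,0,0,0,0,0,0,0], jaw=43)

```text
time: 17.62
eef_pos: [0.5464, 0.0141, 0.0467]
ee_rot: [0.094, 3.139, 0.0]
force: [-0.0, 0.6, 0.4]
opening: 0.0431
finger_force: 0.0
```

>>> drive_tool(motion=[0,0,-20,0,0,0,0,0,-50,0,0,0,0,0,-85,0,0,0,0,0,-110,0,0,0,0,0,-110,0,0,0])

```text
time: 18.03
eef_pos: [0.5495, 0.0142, 0.1628]
ee_rot: [0.093, 3.129, 0.002]
force: [1.5, 0.6, 0.3]
opening: 0.0429
finger_force: 0.0
```

```bash
python3 -c "
from h import *
d=im('scene')
for n in ['can0','carton0']:
  for o in tip_of('scene',n):
    if o['p']>.3: print(n,round(o['p'],2),w(d,o['centre']).round(3))
print(go([.4065,-.272,.15],np.radians(86.6)))"
```

```text
can0 0.85 [ 0.406 -0.273 -0.   ]
can0 0.6 [0.547 0.014 0.01 ]
can0 0.46 [0.554 0.104 0.003]
carton0 0.98 [ 0.506 -0.395 -0.002]
carton0 0.82 [0.59  0.101 0.012]
carton0 0.81 [0.53 0.11 0.01]
carton0 0.66 [0.728 0.291 0.001]
(array([ 121.8, -294. ,    5.9]), array([ 0.001, -0.   , -0.001]), 'q6', np.float64(-1.94))
```

>>> drive_tool(motion=[14,-34,6,0,0,0,28,-68,6,0,0,0,42,-102,6,0,0,0,56,-136,6,0,0,0,70,-170,6,0,0,0,84,-204,6,0,0,0,98,-238,6,0,0,0,112,-272,6,0,0,0,122,-294,6,0,0,0,122,-294,6,0,0,0,122,-294,30,0,0,0,122,-294,60,0,0,0,122,-294,90,0,0,0,122,-294,112,0,0,0,122,-294,121,0,0,0,122,-294,121,0,0,0,122,-294,121,0,0,0], jaw=66)

```text
time: 19.6
eef_pos: [0.4068, -0.2721, 0.0353]
ee_rot: [-0.094, -3.139, 0.0]
force: [0.4, -0.4, 0.5]
opening: 0.066
finger_force: 0.0
```

>>> drive_tool(motion=[0,0,0,0,0,0,0,0,0,0,0,0,0,0,0,0,0,0,0,0,0,0,0,0,0,0,0,0,0,0,0,0,0,0,0,0,0,0,0,0,0,0,0,0,0,0,0,0], jaw=15, grip_force=40)

```text
time: 20.27
eef_pos: [0.4077, -0.2725, 0.0368]
ee_rot: [0.094, 3.137, -0.002]
force: [-1.5, 1.3, 6.9]
opening: 0.0326
finger_force: 39.6
```

>>> drive_tool(motion=[0,0,-40,0,0,0,0,0,-80,0,0,0,0,0,-115,0,0,0,0,0,-130,0,0,0,0,0,-130,0,0,0])

```text
time: 20.68
eef_pos: [0.4091, -0.2733, 0.1705]
ee_rot: [0.093, 3.131, -0.006]
force: [1.8, 0.0, -0.1]
opening: 0.0328
finger_force: 40.1
```

```bash
python3 -c "
from h import *
print(read_state()['opening'],go([.4815,.0175,.16],np.radians(86.6)))"
```

```text
0.032765033827926934 (array([-54.8, 294.6,  10. ]), array([-0.003,  0.009, -0.   ]), 'q6', np.float64(-1.36))
```

>>> drive_tool(motion=[-6,33,5,0,0,0,-12,66,5,0,0,0,-18,99,5,0,0,0,-24,132,5,0,0,0,-31,165,5,0,0,0,-37,198,5,0,0,0,-43,231,5,0,0,0,-49,264,5,0,0,0,-55,295,5,0,0,0,-55,295,5,0,0,0,-55,295,5,0,0,0,-55,295,5,0,0,0])

```text
time: 21.68
eef_pos: [0.4789, 0.0189, 0.1598]
ee_rot: [-0.094, -3.139, 0.0]
force: [0.3, -0.4, -0.4]
opening: 0.0329
finger_force: 40.1
```

```bash
python3 -c "
from h import *
d=im('wrist')
for n in ['can0']:
  for o in tip_of('wrist',n):
    if o['p']>.3: print(n,round(o['p'],2),w(d,o['centre']).round(3))
print(read_state()['opening'],go([.4815,.0175,.047],np.radians(86.6)))"
```

```text
can0 0.94 [0.477 0.019 0.122]
0.032589544836691686 (array([ -2.7,  -0.6, 113.1]), array([-0.   , -0.001, -0.002]), 'q6', np.float64(-2.0))
```

>>> drive_tool(motion=[-2,-1,30,0,0,0,-2,-1,60,0,0,0,-2,-1,90,0,0,0,-2,-1,106,0,0,0,-2,-1,112,0,0,0,-2,-1,112,0,0,0,-2,-1,112,0,0,0])

```text
time: 22.37
eef_pos: [0.4818, 0.0173, 0.0489]
ee_rot: [0.096, 3.139, -0.0]
force: [0.2, 0.7, -0.2]
opening: 0.0328
finger_force: 40.4
```

>>> drive_tool(motion=[0,0,0,0,0,0,0,0,0,0,0,0,0,0,0,0,0,0,0,0,0,0,0,0], jaw=43)

```text
time: 22.7
eef_pos: [0.4817, 0.018, 0.0488]
ee_rot: [0.094, 3.139, 0.001]
force: [0.1, -0.2, -1.1]
opening: 0.043
finger_force: 0.0
```

>>> drive_tool(motion=[0,0,-20,0,0,0,0,0,-50,0,0,0,0,0,-85,0,0,0,0,0,-110,0,0,0,0,0,-110,0,0,0])

```text
time: 23.12
eef_pos: [0.4846, 0.0184, 0.1643]
ee_rot: [0.093, 3.129, 0.003]
force: [0.4, -0.8, -0.3]
opening: 0.043
finger_force: 0.0
```

```bash
python3 -c "
from h import *
d=im('scene'); save(d,'scene2.png')
for n in ['can0','carton0','tray_lead']:
  for o in tip_of('scene',n):
    if o['p']>.3: print(n,round(o['p'],2),w(d,o['centre']).round(3))
d=im('top')
for o in items(d): print(o)
print(go([.507,-.395,.15],np.radians(52.9)))"
```

```text
can0 0.73 [0.483 0.018 0.008]
can0 0.65 [0.546 0.016 0.011]
can0 0.56 [ 0.509 -0.393 -0.002]
carton0 0.84 [0.527 0.106 0.011]
carton0 0.83 [0.591 0.101 0.01 ]
carton0 0.58 [ 0.506 -0.394  0.   ]
tray_lead 0.98 [ 0.672  0.051 -0.001]
(array([484.,  44.]), array([ 57., 212.]), 109.8)
(array([ 507., -394.]), array([36., 61.]), 142.9)
(array([ 656., -353.]), array([48., 46.]), 19.9)
(array([ -51.4, -410.4,    7.3]), array([-0.001, -0.002,  0.587]), 'q6', np.float64(-1.99))
```

View pics/scene2.png

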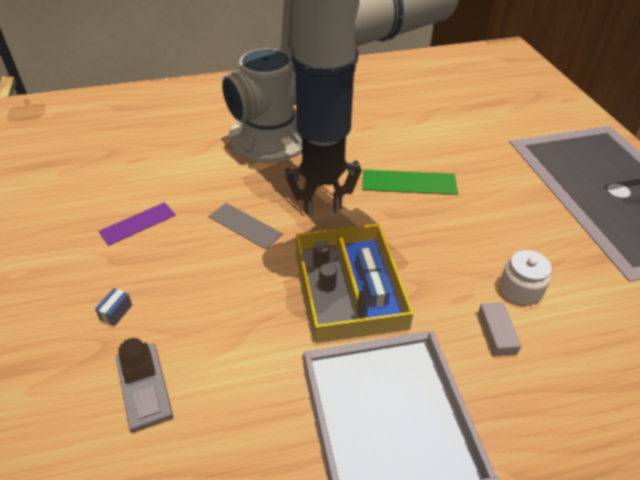

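The scene shows both cans upright on grey, two cartons on blue, and the last carton at (115,306).

>>> drive_tool(motion=[-5,-37,5,0,0,0.06,-9,-74,5,0,0,0.12,-14,-112,5,0,0,0.18,-19,-149,5,0,0,0.24,-23,-186,5,0,0,0.3,-28,-224,5,0,0,0.36,-33,-261,5,0,0,0.42,-37,-298,5,0,0,0.48,-42,-336,5,0,0,0.54,-47,-373,5,0,0,0.587,-51,-410,7,0,0,0.587,-51,-410,7,0,0,0.587,-51,-410,7,0,0,0.587,-51,-410,7,0,0,0.587], jaw=66)

```text
time: 24.53
eef_pos: [0.507, -0.3941, 0.1498]
ee_rot: [-0.999, -2.976, -0.001]
force: [-0.1, -0.1, 0.1]
opening: 0.0659
finger_force: 0.0
```

```bash
python3 -c "
from h import *
d=im('wrist')
for n in ['carton0']:
  for o in tip_of('wrist',n):
    if o['p']>.3: print(n,round(o['p'],2),w(d,o['centre']).round(3))
print(go([.507,-.395,.024],np.radians(52.9)))"
```

```text
carton0 0.62 [ 0.506 -0.398  0.002]
(array([ -0.7,  -1.6, 127. ]), array([-0.   , -0.001,  0.001]), 'q6', np.float64(-1.8))
```

>>> drive_tool(motion=[0,-2,40,0,0,0,0,-2,80,0,0,0,0,-2,110,0,0,0,0,-2,126,0,0,0,0,-2,126,0,0,0,0,-2,126,0,0,0])

```text
time: 25.13
eef_pos: [0.5064, -0.3951, 0.0254]
ee_rot: [-0.996, -2.978, 0.0]
force: [-0.0, -0.0, 0.9]
opening: 0.0659
finger_force: 0.0
```

>>> drive_tool(motion=[0,0,0,0,0,0,0,0,0,0,0,0,0,0,0,0,0,0,0,0,0,0,0,0,0,0,0,0,0,0,0,0,0,0,0,0,0,0,0,0,0,0,0,0,0,0,0,0], jaw=15, grip_force=40)

```text
time: 25.8
eef_pos: [0.5077, -0.3965, 0.0277]
ee_rot: [0.997, 2.975, -0.001]
force: [-0.1, 1.8, 5.8]
opening: 0.0355
finger_force: 42.0
```

>>> drive_tool(motion=[0,0,-40,0,0,0,0,0,-80,0,0,0,0,0,-115,0,0,0,0,0,-130,0,0,0,0,0,-130,0,0,0])

```text
time: 26.22
eef_pos: [0.5084, -0.3976, 0.1617]
ee_rot: [0.995, 2.969, -0.004]
force: [0.8, -0.6, -0.0]
opening: 0.035
finger_force: 41.2
```

```bash
python3 -c "
from h import *
print(read_state()['opening'],go([.469,.1075,.16],np.radians(86.6)))"
```

```text
0.035014418360085044 (array([335.9, 379.3,  -1.6]), array([-0.002,  0.011, -0.588]), 'q6', np.float64(-1.8))
```

>>> drive_tool(motion=[24,27,0,0,0,-0.045,48,54,0,0,0,-0.09,72,81,0,0,0,-0.13,96,108,0,0,0,-0.17,120,136,0,0,0,-0.21,144,163,0,0,0,-0.25,168,190,0,0,0,-0.29,192,217,0,0,0,-0.34,216,244,0,0,0,-0.38,240,271,0,0,0,-0.42,264,298,0,0,0,-0.46,288,325,0,0,0,-0.5,312,352,0,0,0,-0.54,336,379,0,0,0,-0.588,336,379,0,0,0,-0.588,336,379,0,0,0,-0.588,336,379,0,0,0,-0.588,336,379,0,0,0,-0.588])

```text
time: 27.72
eef_pos: [0.4666, 0.1081, 0.1551]
ee_rot: [-0.095, -3.14, 0.0]
force: [-0.2, -0.2, -0.9]
opening: 0.0354
finger_force: 41.1
```

```bash
python3 -c "
from h import *
d=im('wrist')
for n in ['carton0','tray_tail']:
  for o in tip_of('wrist',n):
    if o['p']>.3: print(n,round(o['p'],2),w(d,o['centre']).round(3))
print(read_state()['opening'],go([.469,.1075,.038],np.radians(86.6)))"
```

```text
carton0 0.98 [0.461 0.104 0.13 ]
tray_tail 0.97 [ 0.438  0.07  -0.001]
0.035098540587922306 (array([ -2.2,  -0.4, 117.2]), array([-0.   , -0.   , -0.002]), 'q6', np.float64(-2.19))
```

```bash
python3 -c "
from h import *
d=im('wrist'); save(d,'w3.png')"
```

View pics/w3.png

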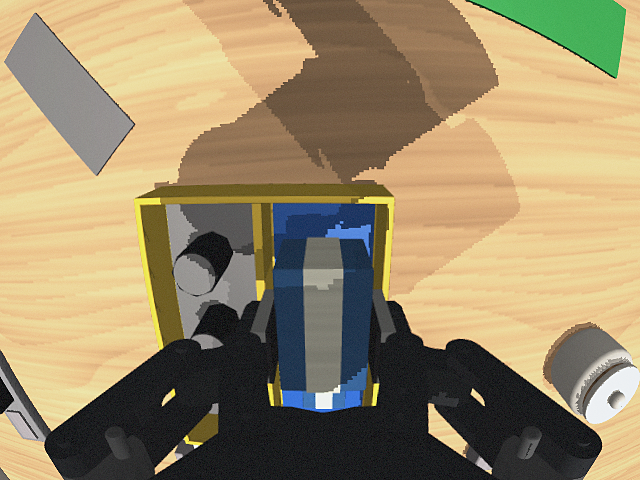

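The carton sits over the rear of the blue floor (272–372, 238–395), squarely between the walls. Lowering it gently.

>>> drive_tool(motion=[-3,0,30,0,0,0,-3,0,55,0,0,0,-3,0,72,0,0,0,-3,0,80,0,0,0,-3,0,86,0,0,0,-3,0,90,0,0,0,-3,0,90,0,0,0])

```text
time: 28.5
eef_pos: [0.47, 0.1087, 0.0653]
ee_rot: [0.093, 3.14, 0.0]
force: [0.6, 0.3, -0.5]
opening: 0.0355
finger_force: 41.2
```

>>> drive_tool(motion=[0,0,6,0,0,0,0,0,12,0,0,0,0,0,18,0,0,0,0,0,24,0,0,0,0,0,27,0,0,0,0,0,27,0,0,0,0,0,27,0,0,0])

```text
time: 29.08
eef_pos: [0.4698, 0.1087, 0.0381]
ee_rot: [-0.093, -3.14, 0.001]
force: [-0.3, -0.1, -0.6]
opening: 0.035
finger_force: 41.2
```

>>> drive_tool(motion=[0,0,0,0,0,0,0,0,0,0,0,0,0,0,0,0,0,0,0,0,0,0,0,0], jaw=45)

```text
time: 29.42
eef_pos: [0.4699, 0.1089, 0.0385]
ee_rot: [0.093, 3.14, 0.0]
force: [0.2, 0.7, -0.5]
opening: 0.0449
finger_force: 0.0
```

>>> drive_tool(motion=[0,0,-20,0,0,0,0,0,-50,0,0,0,0,0,-85,0,0,0,0,0,-120,0,0,0,0,0,-120,0,0,0])

```text
time: 29.83
eef_pos: [0.4737, 0.1099, 0.1657]
ee_rot: [0.091, 3.128, 0.007]
force: [0.2, -0.7, 0.8]
opening: 0.045
finger_force: 0.0
```

```bash
python3 -c "
from h import *
for c in ['scene','top']:
 d=im(c); 
 for n in ['can0','carton0','tray','tray_lead','tray_tail','tray_fin','bay']:
  for o in tip_of(c,n):
    if o['p']>.3: print(n,round(o['p'],2),w(d,o['centre']).round(3))
print(go([.645,.052,.15],np.radians(86.6)))"
```

```text
can0 0.79 [0.549 0.016 0.01 ]
can0 0.68 [0.481 0.018 0.006]
carton0 0.89 [0.532 0.107 0.007]
carton0 0.65 [0.467 0.112 0.009]
carton0 0.61 [0.589 0.1   0.012]
tray 0.69 [ 0.556  0.058 -0.001]
tray 0.57 [ 0.722  0.292 -0.   ]
tray_lead 0.57 [ 0.676  0.049 -0.001]
tray_tail 0.56 [0.431 0.065 0.006]
tray_fin 0.67 [0.653 0.05  0.083]
tray_fin 0.47 [0.431 0.066 0.002]
bay 0.67 [ 0.695  0.05  -0.003]
can0 0.72 [0.546 0.016 0.009]
can0 0.69 [0.482 0.023 0.012]
carton0 0.62 [0.471 0.107 0.01 ]
carton0 0.42 [0.592 0.101 0.007]
tray 0.56 [ 0.546  0.055 -0.001]
tray_lead 0.56 [ 0.672  0.053 -0.003]
tray_lead 0.55 [0.648 0.052 0.081]
tray_lead 0.35 [0.471 0.11  0.012]
tray_tail 0.88 [0.435 0.064 0.   ]
tray_fin 0.69 [0.649 0.053 0.081]
bay 0.92 [0.689 0.045 0.001]
(array([-178.3,  -46.3,    8.2]), array([-0., -0.,  0.]), 'q6', np.float64(-2.18))
```

Everything is sorted. Next I go above the fin at about (0.649, 0.052).

>>> drive_tool(motion=[-36,-9,0,0,0,0,-72,-19,0,0,0,0,-108,-28,0,0,0,0,-144,-37,0,0,0,0,-180,-46,5,0,0,0,-180,-46,8,0,0,0,-180,-46,8,0,0,0,-180,-46,8,0,0,0], jaw=45)

```text
time: 31.3
eef_pos: [0.6464, 0.0521, 0.1496]
ee_rot: [-0.094, -3.139, 0.001]
force: [-0.1, -0.4, 1.0]
opening: 0.0451
finger_force: 0.0
```

```bash
python3 -c "
from h import *
d=im('wrist')
for n in ['tray_fin','tray_lead','bay','tray_tail']:
  for o in tip_of('wrist',n):
    if o['p']>.3: print(n,round(o['p'],2),w(d,o['centre']).round(3))
print(read_state()['opening'],go([.649,.052,.073],np.radians(86.6)))"
```

```text
tray_fin 0.65 [0.646 0.05  0.087]
tray_lead 0.71 [0.671 0.052 0.001]
bay 0.72 [ 0.689  0.048 -0.002]
0.04506807300752244 (array([-2.6, -0.6, 78.6]), array([0.001, 0.002, 0.001]), 'q6', np.float64(-1.95))
```

>>> drive_tool(motion=[-2,-1,30,0,0,0,-2,-1,55,0,0,0,-2,-1,70,0,0,0,-2,-1,77,0,0,0,-2,-1,77,0,0,0,-2,-1,77,0,0,0])

```text
time: 32.05
eef_pos: [0.6491, 0.0513, 0.0745]
ee_rot: [0.092, 3.139, -0.0]
force: [0.8, 0.6, 0.2]
opening: 0.045
finger_force: 0.0
```

>>> drive_tool(motion=[0,0,0,0,0,0,0,0,0,0,0,0,0,0,0,0,0,0,0,0,0,0,0,0,0,0,0,0,0,0,0,0,0,0,0,0,0,0,0,0,0,0,0,0,0,0,0,0,0,0,0,0,0,0], jaw=0, grip_force=70)

```text
time: 32.8
eef_pos: [0.6495, 0.0515, 0.0748]
ee_rot: [0.093, 3.138, 0.001]
force: [-0.8, 2.5, 5.6]
opening: 0.0091
finger_force: 69.6
```

>>> drive_tool(motion=[1,0,-4,0,-0.02,0,3,0,-8,0,-0.04,0,4,0,-13,0,-0.06,0,6,0,-17,0,-0.08,0,7,0,-21,0,-0.1,0,8,0,-24,0,-0.11,0,8,0,-24,0,-0.11,0,8,0,-24,0,-0.11,0])

```text
time: 33.47
eef_pos: [0.6402, 0.0516, 0.097]
ee_rot: [0.09, 3.031, -0.005]
force: [1.2, 1.8, -2.4]
opening: 0.0085
finger_force: 68.3
```

```bash
python3 -c "
from h import *
for c in ['scene']:
 d=im(c); save(d,'scene3.png',(220,160,500,400),2.5)
 for n in ['tray_lead','tray_tail','tray_fin','bay']:
  for o in tip_of(c,n):
    if o['p']>.3: print(n,round(o['p'],2),w(d,o['centre']).round(3))
print(read_state()['opening'])"
```

```text
tray_lead 0.74 [0.673 0.047 0.026]
tray_tail 0.83 [0.433 0.064 0.002]
tray_tail 0.63 [0.591 0.103 0.027]
tray_fin 0.8 [0.64  0.05  0.106]
bay 0.61 [ 0.696  0.056 -0.003]
0.008442754479740027
```

View pics/scene3.png

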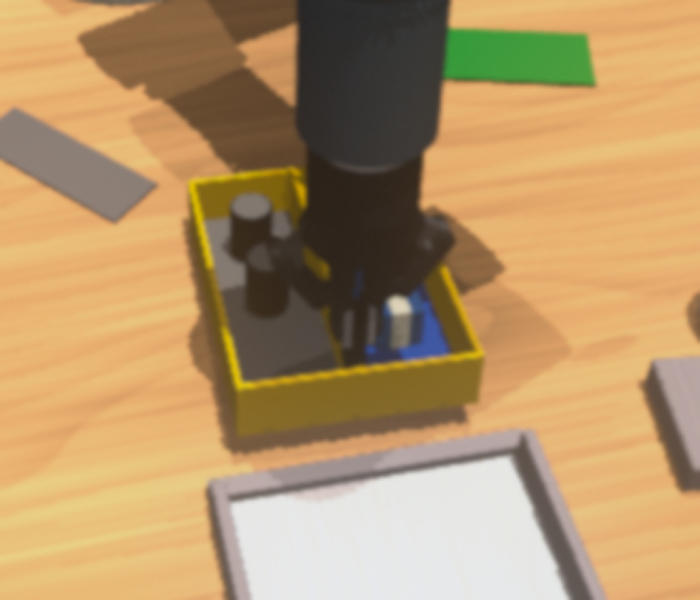

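The front is lifted about 25 mm with the fin held. Moving it 50 mm forward level.

>>> drive_tool(motion=[-5,0,0.5,0,0,0,-10,0,1,0,0,0,-15,0,1.6,0,0,0,-20,0,2.2,0,0,0,-25,0,2.7,0,0,0,-30,0,3.3,0,0,0,-35,0,3.8,0,0,0,-40,0,4.4,0,0,0,-45,0,5,0,0,0,-50,0,5.5,0,0,0,-50,0,5.5,0,0,0,-50,0,5.5,0,0,0])

```text
time: 34.72
eef_pos: [0.692, 0.0485, 0.0978]
ee_rot: [0.089, 3.028, -0.005]
force: [0.4, -0.7, -2.7]
opening: 0.0083
finger_force: 68.2
```

```bash
python3 -c "
from h import *
for c in ['scene','top']:
 d=im(c)
 for n in ['tray_lead','tray_tail','tray_fin','bay','carton0','can0']:
  for o in tip_of(c,n):
    if o['p']>.3: print(n,round(o['p'],2),w(d,o['centre']).round(3))
print(read_state()['opening'])"
```

```text
tray_lead 0.71 [0.724 0.046 0.027]
tray_tail 0.98 [0.48  0.057 0.002]
tray_fin 0.67 [0.695 0.048 0.11 ]
bay 0.61 [ 0.693  0.055 -0.001]
carton0 0.86 [0.644 0.099 0.025]
carton0 0.73 [ 0.639  0.389 -0.   ]
can0 0.86 [0.596 0.008 0.022]
can0 0.59 [0.531 0.016 0.015]
tray_tail 0.68 [ 0.488  0.061 -0.   ]
tray_fin 0.95 [0.691 0.051 0.107]
carton0 0.83 [0.639 0.099 0.024]
carton0 0.78 [0.521 0.102 0.015]
carton0 0.65 [0.578 0.096 0.021]
can0 0.72 [0.596 0.012 0.026]
0.008324769727136437
```

>>> drive_tool(motion=[-1,0,3,0,0.015,0,-2,0,6,0,0.03,0,-3,0,8,0,0.04,0,-3,0,9,0,0.045,0,-3,0,9,0,0.045,0])

```text
time: 35.83
eef_pos: [0.6943, 0.0483, 0.0891]
ee_rot: [0.091, 3.078, -0.003]
force: [-4.6, 1.1, 4.2]
opening: 0.0085
finger_force: 69.4
```

>>> drive_tool(motion=[0,0,0,0,0,0,0,0,0,0,0,0,0,0,0,0,0,0,0,0,0,0,0,0,0,0,0,0,0,0,0,0,0,0,0,0], jaw=45)

```text
time: 36.33
eef_pos: [0.6949, 0.0483, 0.0886]
ee_rot: [0.091, 3.075, -0.003]
force: [0.1, 0.4, 1.0]
opening: 0.0451
finger_force: 0.0
```

>>> drive_tool(motion=[0,0,-15,0,0,0,0,0,-40,0,0,0,0,0,-70,0,0,0,0,0,-90,0,0,0,0,0,-90,0,0,0])

```text
time: 36.75
eef_pos: [0.6914, 0.0487, 0.1849]
ee_rot: [0.09, 3.065, -0.001]
force: [0.4, -0.1, 0.9]
opening: 0.0449
finger_force: 0.0
```

```bash
python3 -c "
from h import *
for c in ['scene','top']:
 d=im(c)
 for n in ['tray_lead','tray_tail','tray_fin','bay']:
  for o in tip_of(c,n):
    if o['p']>.3: print(n,round(o['p'],2),w(d,o['centre']).round(3))
print(read_state()['opening'],go([.41,.062,.17],np.radians(87)))"
```

```text
tray_lead 0.92 [0.723 0.047 0.017]
tray_tail 0.82 [0.481 0.062 0.002]
tray_fin 0.86 [0.694 0.048 0.097]
tray_lead 0.73 [0.723 0.049 0.012]
tray_tail 0.83 [0.486 0.06  0.002]
tray_fin 0.93 [0.694 0.047 0.097]
tray_fin 0.43 [0.578 0.101 0.012]
bay 0.74 [0.597 0.009 0.015]
0.04499112141381926 (array([279.1,  -3.1, -10. ]), array([-0.001,  0.064, -0.007]), 'q6', np.float64(-1.94))
```

>>> drive_tool(motion=[35,0,-3,0,0.03,0,70,-1,-5,0,0.064,0,105,-1,-7,0,0.064,0,140,-2,-10,0,0.064,0,175,-2,-10,0,0.064,0,210,-2,-10,0,0.064,0,245,-3,-10,0,0.064,0,279,-3,-10,0,0.064,0,279,-3,-10,0,0.064,0,279,-3,-10,0,0.064,0,279,-3,-10,0,0.064,0], jaw=62)

```text
time: 38.17
eef_pos: [0.4108, 0.0624, 0.1709]
ee_rot: [0.092, 3.138, 0.001]
force: [-1.0, 0.6, 0.5]
opening: 0.0622
finger_force: 0.0
```

```bash
python3 -c "
from h import *
print(go([.43,.062,.035],np.radians(87.5)))"
```

```text
(array([-18.8,   0.6, 135.9]), array([ 0.001,  0.002, -0.015]), 'q6', np.float64(-2.16))
```

>>> drive_tool(motion=[-19,0,35,0,0,-0.015,-19,0,70,0,0,-0.015,-19,0,105,0,0,-0.015,-19,0,130,0,0,-0.015,-19,0,136,0,0,-0.015,-19,0,136,0,0,-0.015,-24,0,136,0,0,-0.015,-29,0,136,0,0,-0.015,-34,0,136,0,0,-0.015,-39,0,136,0,0,-0.015,-44,0,136,0,0,-0.015,-49,0,136,0,0,-0.015,-54,0,136,0,0,-0.015,-59,0,136,0,0,-0.015,-64,0,136,0,0,-0.015,-69,0,136,0,0,-0.015,-74,0,136,0,0,-0.015,-79,0,136,0,0,-0.015,-79,0,136,0,0,-0.015])

```text
time: 39.75
eef_pos: [0.4883, 0.0568, 0.0338]
ee_rot: [-0.07, -3.138, 0.002]
force: [-3.8, -1.9, 0.3]
opening: 0.062
finger_force: 1.8
```

```bash
python3 -c "
from h import *
for c in ['scene']:
 d=im(c)
 for n in ['tray_lead','tray_tail','tray_fin']:
  for o in tip_of(c,n):
    if o['p']>.3: print(n,round(o['p'],2),w(d,o['centre']).round(3))
print(go([.706,.05,.035],np.radians(87.5)))"
```

```text
tray_tail 0.9 [0.502 0.059 0.002]
tray_fin 0.97 [0.714 0.048 0.098]
(array([-217.8,    2.7,   -1.3]), array([-0.001, -0.001, -0.001]), 'q6', np.float64(-2.05))
```

>>> drive_tool(motion=[-5,0,-1,0,0,0,-10,0,-1,0,0,0,-15,0,-1,0,0,0,-20,0,-1,0,0,0,-25,0,-1,0,0,0,-30,0,-1,0,0,0,-35,0,-1,0,0,0,-40,0,-1,0,0,0,-45,0,-1,0,0,0,-50,0,-1,0,0,0,-55,0,-1,0,0,0,-60,0,-1,0,0,0,-65,0,-1,0,0,0,-70,0,-1,0,0,0,-75,0,-1,0,0,0,-80,1,-1,0,0,0,-85,1,-1,0,0,0,-90,1,-1,0,0,0,-95,1,-1,0,0,0,-100,1,-1,0,0,0])

```text
time: 41.62
eef_pos: [0.5886, 0.0538, 0.0358]
ee_rot: [-0.069, -3.14, 0.001]
force: [-11.0, 0.7, 5.6]
opening: 0.0622
finger_force: 5.2
```

```bash
python3 -c "
from h import *
for c in ['scene']:
 d=im(c); save(d,'scene4.png',(220,160,540,480),1.8)
 for n in ['tray_lead','tray_tail','tray_fin','can0','carton0']:
  for o in tip_of(c,n):
    if o['p']>.3: print(n,round(o['p'],2),w(d,o['centre']).round(3))
print(go([.706,.05,.035],np.radians(87.5)))"
```

```text
tray_lead 0.63 [0.846 0.046 0.034]
tray_tail 0.64 [0.602 0.053 0.005]
tray_fin 0.69 [0.811 0.047 0.113]
can0 0.9 [0.718 0.008 0.028]
can0 0.77 [0.654 0.014 0.018]
carton0 0.92 [0.638 0.102 0.017]
carton0 0.74 [0.702 0.097 0.026]
carton0 0.71 [0.762 0.095 0.037]
(array([-116.2,    1.3,    1.7]), array([-0.   ,  0.002, -0.   ]), 'q6', np.float64(-1.97))
```

View pics/scene4.png

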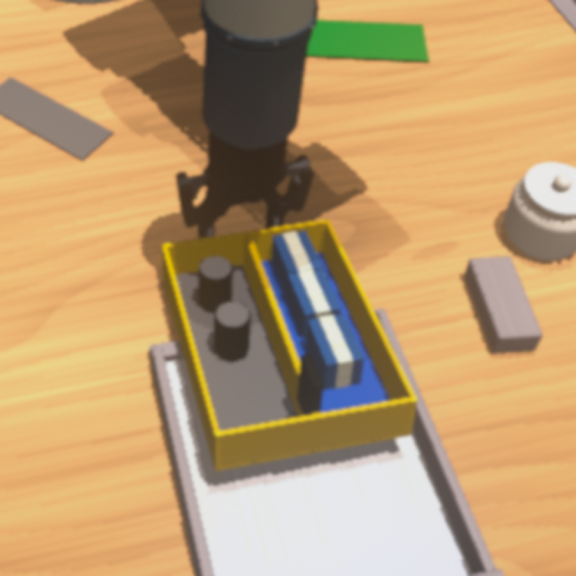

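The tray slides straight over the sill with all its load inside. I keep pushing.

>>> drive_tool(motion=[-4,0,1,0,0,0,-8,0,1,0,0,0,-12,0,1,0,0,0,-16,0,1,0,0,0,-20,0,1,0,0,0,-24,0,1,0,0,0,-28,0,1,0,0,0,-32,0,1,0,0,0,-36,0,1,0,0,0,-40,0,1,0,0,0,-44,0,1,0,0,0,-48,0,1,0,0,0,-52,0,1,0,0,0,-56,0,1,0,0,0,-60,0,1,0,0,0,-64,1,1,0,0,0,-68,1,1,0,0,0,-72,1,1,0,0,0])

```text
time: 43.42
eef_pos: [0.6616, 0.052, 0.034]
ee_rot: [0.069, 3.14, -0.0]
force: [-3.0, -0.3, -2.3]
opening: 0.062
finger_force: 1.4
```

```bash
python3 -c "
from h import *
for c in ['scene']:
 d=im(c)
 for n in ['tray_lead','tray_tail','tray_fin','can0','carton0']:
  for o in tip_of(c,n):
    if o['p']>.3: print(n,round(o['p'],2),w(d,o['centre']).round(3))
print(go([.706,.05,.035],np.radians(87.5)))"
```

```text
tray_lead 0.78 [0.912 0.045 0.003]
tray_tail 0.75 [0.669 0.054 0.018]
tray_fin 0.98 [0.892 0.046 0.089]
can0 0.96 [0.788 0.004 0.019]
can0 0.57 [0.72  0.007 0.02 ]
carton0 0.88 [0.71  0.097 0.024]
carton0 0.57 [0.832 0.094 0.015]
(array([-43.8,  -0.1,   0.4]), array([ 0.   ,  0.003, -0.   ]), 'q6', np.float64(-1.93))
```

>>> drive_tool(motion=[-4,0,0,0,0,0,-8,0,0,0,0,0,-12,0,0,0,0,0,-16,0,0,0,0,0,-20,0,0,0,0,0,-24,0,0,0,0,0,-28,0,0,0,0,0,-32,0,0,0,0,0,-36,0,0,0,0,0,-40,0,0,0,0,0,-44,0,0,0,0,0,-46,0,0,0,0,0,-46,0,0,0,0,0])

```text
time: 44.8
eef_pos: [0.7079, 0.0498, 0.0347]
ee_rot: [0.069, 3.139, -0.0]
force: [-1.8, 0.1, -2.0]
opening: 0.062
finger_force: 0.8
```

```bash
python3 -c "
from h import *
for c in ['scene','top']:
 d=im(c); 
 if c=='scene': save(d,'scene5.png',(220,160,540,480),1.8)
 for n in ['tray_lead','tray_tail','tray_fin','can0','carton0']:
  for o in tip_of(c,n):
    if o['p']>.3: print(n,round(o['p'],2),w(d,o['centre']).round(3))
"
```

```text
tray_tail 0.87 [0.716 0.048 0.002]
tray_fin 0.7 [0.937 0.041 0.089]
can0 0.88 [0.768 0.004 0.009]
can0 0.66 [0.835 0.004 0.017]
carton0 0.93 [0.817 0.095 0.016]
carton0 0.91 [0.754 0.096 0.012]
carton0 0.57 [0.878 0.09  0.016]
tray_tail 0.89 [0.724 0.052 0.003]
tray_fin 0.6 [0.935 0.042 0.088]
can0 0.49 [0.768 0.006 0.011]
can0 0.45 [0.831 0.001 0.012]
carton0 0.43 [0.754 0.094 0.014]
```

View pics/scene5.png

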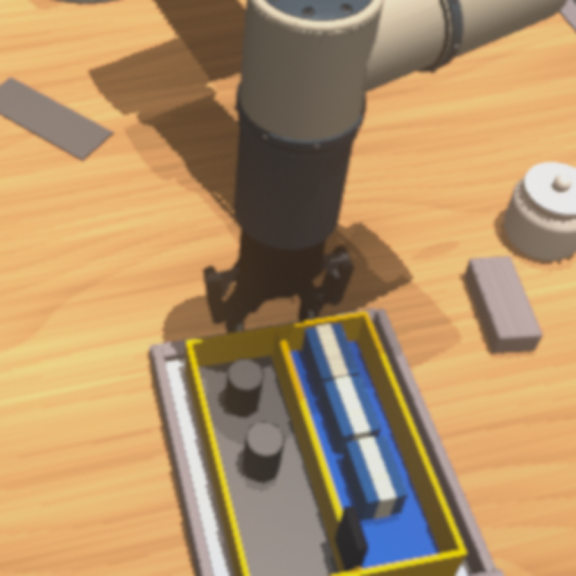

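The tray is behind the sill and the load has stayed in. I back off and check that it lies flat.

>>> drive_tool(motion=[15,0,0,0,0,0,40,0,0,0,0,0,70,0,-20,0,0,0,110,0,-60,0,0,0,150,0,-100,0,0,0,190,0,-140,0,0,0,230,0,-140,0,0,0,260,0,-140,0,0,0,260,0,-140,0,0,0])

```text
time: 46.15
eef_pos: [0.4448, 0.0613, 0.1763]
ee_rot: [0.069, 3.137, 0.003]
force: [-0.8, 0.3, -0.4]
opening: 0.0623
finger_force: 0.0
```

```bash
python3 -c "
from h import *
for c in ['scene','top']:
 d=im(c); save(d,c+'6.png',(220,200,540,480) if c=='scene' else (230,0,370,180),2 if c=='scene' else 3.3)
 for n in ['tray','tray_lead','tray_tail','tray_fin','bay','can0','carton0']:
  for o in tip_of(c,n):
    if o['p']>.3: print(n,round(o['p'],2),w(d,o['centre']).round(3))
"
```

```text
tray 0.9 [0.835 0.049 0.006]
tray 0.63 [ 0.686 -0.344 -0.   ]
tray 0.61 [0.935 0.041 0.088]
tray_tail 0.85 [0.715 0.049 0.008]
tray_fin 0.94 [0.935 0.042 0.085]
bay 0.57 [ 0.696  0.055 -0.002]
can0 0.73 [0.766 0.005 0.012]
can0 0.62 [0.836 0.005 0.014]
carton0 0.86 [0.879 0.09  0.017]
carton0 0.67 [0.755 0.096 0.013]
carton0 0.64 [0.817 0.093 0.014]
tray 0.66 [0.836 0.045 0.003]
tray_lead 0.64 [ 0.958  0.039 -0.   ]
tray_tail 0.76 [0.723 0.052 0.007]
tray_fin 0.66 [0.933 0.043 0.085]
bay 0.75 [0.689 0.049 0.001]
bay 0.53 [0.721 0.298 0.001]
bay 0.46 [0.766 0.009 0.013]
can0 0.81 [0.766 0.007 0.016]
can0 0.5 [0.83  0.002 0.014]
carton0 0.9 [0.756 0.094 0.011]
carton0 0.65 [0.877 0.091 0.01 ]
carton0 0.6 [0.816 0.091 0.013]
```

View pics/top6.png

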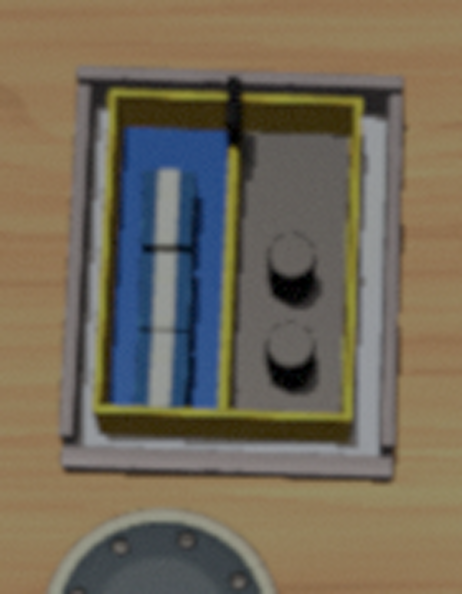

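View pics/scene6.png

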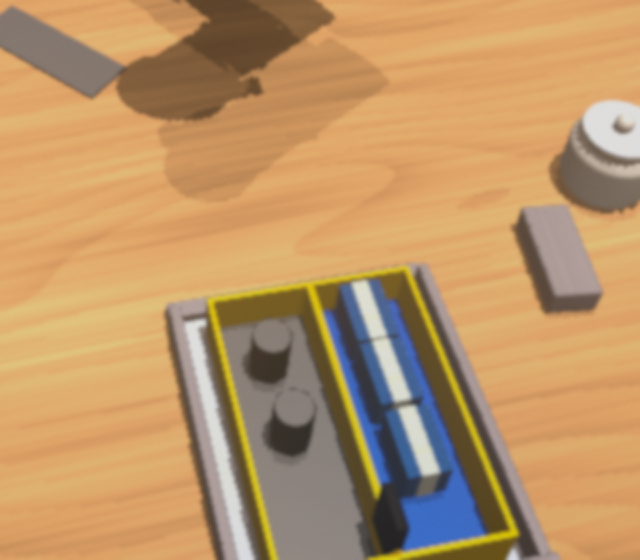

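The top view shows a white gap between the tray's rear wall (row 435) and the sill (row 450), and the fin top is at 0.085–0.088 m. So the tray lies flat and free behind the sill.

```bash
python3 -c "
from bench import finish_job
print(finish_job())"
```

```text
the job is handed in; nothing more can be done
None
```

The job is handed in: the two cans are on the grey floor, the three cartons are on the blue floor, and the loaded tray lies flat in the bay behind the sill. The jar, weight and cutter were not touched. The hand-in call returned no verdict.

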